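Locate a pump housing in the inspection nest

ROBOT

A 6-joint arm with a two-finger parallel gripper is mounted at the origin on the work surface. World frame = base frame: x ahead of the robot, y to its left, z up, the work surface at z = 0. Lengths are in m, angles in degrees, forces in N, time in s.
With the tool pointing down it reaches from about 0.375 to 0.9 m from the base axis. Payload 3.1 kg.
Tool frame: the origin (TCP) lies on the centre line of the jaws, within the pads' length; the fingertips stand 25 mm ahead of it and the grasp point (between the pads) lies 6 mm ahead of it; z points along the fingers, y is the line along which they close (so a half turn about z gives the same grasp; the last joint's range is limited). The gripper opens to 87 mm and grips with 3 to 60 N. Pads are 19 mm wide; open, the fingers measure 117 mm over their backs; the gripper's body (75 mm by 190 mm) begins 51 mm behind the grasp point.
Start: joints at [60.59, 30.224, 82.088, -0, 67.689, -10.227], TCP at [0.205, 0.59, 0.248] pointing down, gripper open.
Joint ranges: [-176.69, 176.69], [-43.24, 126.21], [12.49, 139.97], [-82, 262], [0, 151.66], [-163.58, 163.58]. Speed limits (degrees/s): [159.86, 159.86, 180, 180, 180, 180].

INTERFACE

Orientations are given as a 3x3 rotation matrix whose columns are the frame's x, y, z axes.
In Python, from rig import read_state, capture, camera_params, hand_in gives the robot as it stands.
- The arm moves only by the tool apply_moves, never from a script. Its argument "rows" is a list of rows, each an object of numbers: "x", "y", "z": the shift along the tool's x, y, z in mm; "rx", "ry", "rz": the turn, a rotation vector about the tool's x, y, z in units of 6 degrees (1.0 is 6 degrees); "claw": the closure in counts, from 0 (fully open) to 255 (shut). A call has 1 to 10 rows; each row is the pose to reach, as a shift and turn from the pose commanded when the call began, along the tool's axes at that moment; what a row does not reach only later rows make up. A row lasts 1/8 s, in which the tool goes at most 62.5 mm and 10.7 degrees, less where a joint would pass 70% of its speed; a pose out of reach is approached as far as the arm can. A call with a gripper value outside its range is refused whole. The fingers move at their own pace and stop on an object; the grip force is fixed at half the most. Time passes only in rows, so rows that repeat a pose let the fingers close. It gives the time, the measured TCP pose, the force, the opening and the grip force at its end, in the units of the state.
- read_state(): the state, without advancing time (a new reading comes with each control period).
- capture(name): name is "scene" or "top" or "wrist"; returns (picture, depth): 384x512x3 uint8, red, green, blue; 384x512 float32, m along the optical axis (not along the pixel's ray), 0 where there is no reading.
- camera_params(name): a dict with "fx", "fy", "cx", "cy" (pixels), "xyz" and "orientation" of the camera in the world. Camera axes: x right, y up, looking along -z (the intrinsics and any distortion apply to the point x, -y, -z); pixel columns grow to the right and rows downward; lengths in m; the calibration is good to about 2 mm. The wrist camera is an equidistant fisheye: a pixel r from the principal point sees the ray r / f radians off the axis. A picture is of the moment at which its call begins: read the wrist's pose just before it. camera_params takes no time and is no camera call; for the wrist camera it gives the pose at the moment of the call.
- hand_in(): hands the job in; it is judged then, once.
The state is a dict: "time_s": time; "joint_positions": joint angles; "qvel": joint speeds; "tau": joint torques, N m; "position": TCP position; "tcp_rot": TCP orientation; "force": force on the tool from outside, world axes, zero at the start; "moment": the same for the moment, N m; "opening": opening from 0.0 (shut) to 1.0 (fully open); "grasp_force": force on a finger pad.
Only numpy, scipy, OpenCV 4.12 (cv2) and the standard library are available. Lean on these libraries where they do the work, as an engineer would, in place of code of your own. Each camera call takes 0.05 s, during which the arm holds its last target. There are 200 camera calls.

TASK

Locate the pump housing that stands on the steel plate, ready for inspection, by pushing it along the plate with the fingertips: its long side flat against the rail and its short end up against the stop block, with no gap at either. Only push it: do not pick it up, carry it or tip it. Leave the pinion, the spacer and the dial gauge where they are, and finish with the hand clear.

Things in the scene. Friction and masses are not known exactly. Their poses are not given: they have to be found in the camera images.
- plate: Dark steel plate fixed to the bench, 300 (x) x 360 (y) x 15 mm thick, turned up to 15 degrees; origin at the centre of its underside, at bench height. Along its +x side (away from the robot) a fixed steel rail runs the full length in y, 25 mm thick, 30 mm above the plate's top; the rail's inner face (robot's side) lies at x = +105 mm in the plate's frame.
- stop: Square steel stop block, fixed on the plate against the rail near its +y or -y end (135 to 155 mm from the plate's middle): 30 x 30 mm, 45 mm high plus a 6 mm bolt head; origin at the centre of its underside, axes parallel to the plate's. The housing belongs on the side towards the plate's middle, touching the stop's face 15 mm from its centre.
- housing: Loose aluminium pump housing, 88 (x) x 100 (y) x 40 mm high, two upright 36 mm bores; 0.5 to 0.85 kg; origin at the centre of its underside. Long sides: faces at x = +-44 mm; short ends: y = +-50 mm. Starts on the plate near its middle, up to 20 degrees askew, +x side nearer the rail. Lightly oiled: slides at 1 to 4 N, and squares up when pushed at mid face against the rail.
- pinion: Bystander: loose steel pinion shaft standing upright on the plate near the rail at the end opposite the stop: 30 mm diameter for the lower 28 mm, then 16 mm diameter up to 50 mm; origin at the centre of its underside. Leave alone.
- spacer: Bystander: loose brass spacer ring lying on the plate near a corner on the robot's side, 40 mm outside and 22 mm inside diameter, 20 mm high; origin at the centre of its underside. Leave alone.
- gauge: Bystander: loose dial gauge lying face up on the bench to the left of the plate, round body 56 mm diameter and 16 mm high, with a thin stem reaching 72 mm from the centre along its x; origin at the centre of its underside. Leave alone.
Things that resemble listed ones, but are neither listed nor needed, are in the scene too. What is meant by the housing is not purple or yellow, and is the smaller of those in its own colour.

How it is judged (in metres and radians):
At the end, for the whole second after the job is handed in: The housing rests flat on the plate, its long side within 2.5 mm of the rail and parallel to it within 0.025 rad, its short end within 2.5 mm of the stop's inner face, at rest (x of housing in the frame of plate between 0.0585 and 0.063 m and angle between the x axis of housing and the x axis of plate, either way round below 0.025 rad and y of housing in the frame of stop between -0.0675 and 0.0675 m and y of housing in the frame of plate between -0.11 and 0.11 m and z of housing in the frame of plate between 0.013 and 0.017 m and linear speed of housing below 0.005 m/s); the robot touches nothing.
It fails at once if the housing is lifted or carried off the plate (more than 5 mm) (z of housing in the frame of plate above 0.02 m).
It fails at once if the housing is tipped (more than 0.12 rad) (angle between housing's own z axis and vertical above 0.12 rad).
It fails at once if the pinion, the spacer or the dial gauge is disturbed (moved more than 10 mm) (distance of any of pinion, spacer, gauge from where it was at the start of the episode above 0.01 m).
It also fails if it takes over 48 s, if anything falls off the work surface, if the arm or the gripper's body presses on something with over 40 N, if the wrist force passes 120 N, or if a joint passes its speed limit or range.

## Working session

There is one attempt and no reset: what is moved stays moved. The work goes in short steps, Python scripts to look and compute and a tool call to move; the robot and the scene stay as the last step left them, time stands still between calls to the robot, and variables do not carry over. Pictures are saved under pics/ and viewed, at most 10 in all, crops included, and the job is handed in when it is done.

Besides the shell and the picture viewer there is one more tool, called after "Call:" as name(argument=value, ...) on one line, values as JSON. apply_moves: Moves the arm, as the interface text tells. Its arguments: {"type":"object","properties":{"rows":{"type":"array"}},"required":["rows"]}

```bash
mkdir -p pics; python3 - <<'E'
from rig import *
import cv2,numpy as np
for n in("top","scene"):
    p,d=capture(n); np.savez(n+".npz",p=p,d=d); cv2.imwrite(f"pics/{n}.png",cv2.resize(p[:,:,::-1],(800,600)))
    c=camera_params(n); print(n,c)
print(read_state())
E
```

```text
top {'fx': 425.6861728576265, 'fy': 425.6861728576265, 'cx': 252.45378664041982, 'cy': 197.15706306830185, 'xyz': array([0.46529816, 0.05988838, 1.41604491]), 'orientation': array([[ 0.00300895,  0.99763794, -0.06862577],
       [-0.99998681,  0.00328748,  0.00394604],
       [ 0.00416232,  0.06861299,  0.99763467]])}
scene {'fx': 357.21221988909235, 'fy': 357.21221988909235, 'cx': 251.85248904995734, 'cy': 193.48951973440427, 'xyz': array([ 1.0012611 , -0.13539748,  0.90240569]), 'orientation': array([[ 0.36809021, -0.80058482,  0.47283565],
       [ 0.92978285,  0.31894369, -0.18379004],
       [-0.00366843,  0.50728579,  0.86177008]])}
{'time_s': 0.1, 'joint_positions': array([ 6.05910727e+01,  3.02731618e+01,  8.21505533e+01,  4.58467384e-04,
        6.76884822e+01, -1.02274254e+01]), 'qvel': array([-0.06661008, -0.12700275, -0.18193042,  0.13473907,  0.05692775,
       -0.05278771]), 'tau': array([-6.59471443e-04, -4.40986598e+01, -1.77151340e+01,  6.34468440e-02,
        5.33218158e-02, -4.23759639e-05]), 'position': array([0.20501345, 0.58976303, 0.24666618]), 'tcp_rot': array([[-9.44481324e-01,  3.28563680e-01, -9.68007550e-04],
       [ 3.28564914e-01,  9.44479857e-01, -1.70223537e-03],
       [ 3.54970913e-04, -1.92578284e-03, -9.99998083e-01]]), 'force': array([1.06504184, 0.85094079, 0.48755886]), 'moment': array([-0.01450521,  0.01447415,  0.00530815]), 'grasp_force': 0.0, 'opening': 0.9966083434459407}
```

View pics/top.png

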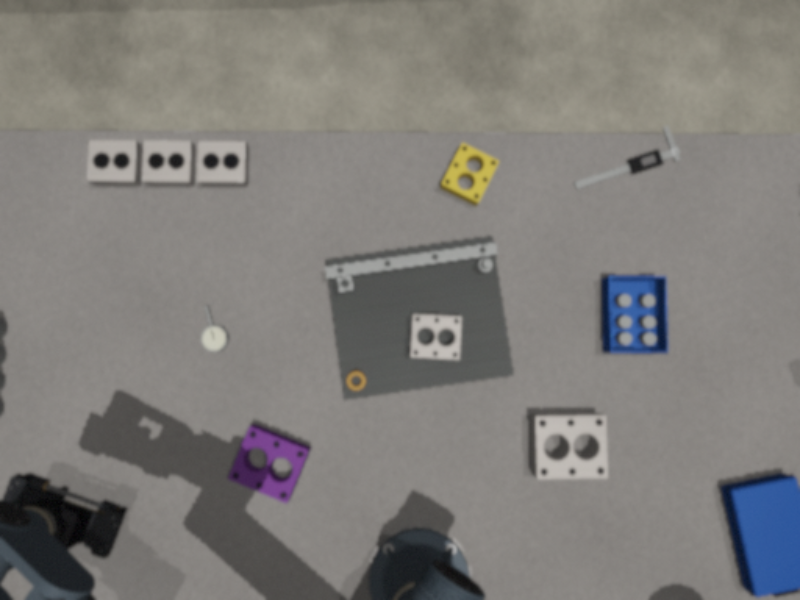

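View pics/scene.png

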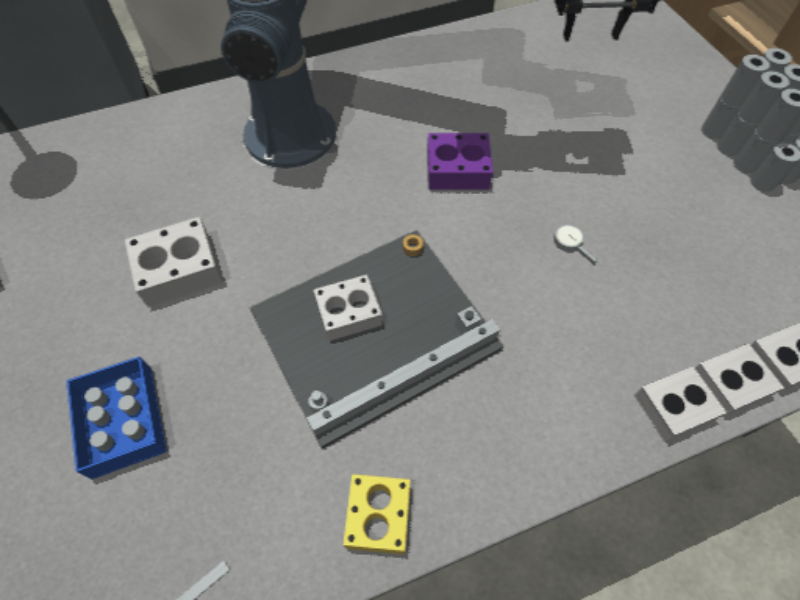

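The top view shows the white housing on the plate at (436,337), the stop at (345,284) on the +y end of the rail, the pinion at (486,265), the spacer at (356,380) and the gauge at (213,338). The rail runs from (326,272) to (496,245), and the larger white housing at (570,446) is off the plate. Next I'll measure the edges.

```bash
cat > h.py <<'E'
import numpy as np,cv2
from rig import *
def ray(c,uv):
    uv=np.atleast_2d(np.float64(uv)); v=np.c_[(uv[:,0]-c["cx"])/c["fx"],-(uv[:,1]-c["cy"])/c["fy"],-np.ones(len(uv))]
    return v@np.array(c["orientation"]).T
def onplane(c,uv,z):
    r=ray(c,uv); return c["xyz"]+r*((z-c["xyz"][2])/r[:,2])[:,None]
def topworld(c,d):
    v,u=np.mgrid[:d.shape[0],:d.shape[1]]
    r=ray(c,np.c_[u.ravel(),v.ravel()]); return (c["xyz"]+r*d.reshape(-1,1)).reshape(*d.shape,3)
E
cat > m.py <<'E'
from h import *
import sys
c=camera_params("top")
p,d=capture("top"); 
hsv=cv2.cvtColor(p,cv2.COLOR_RGB2HSV)
def blobs(m,z,lo,hi,name):
    cs,_=cv2.findContours(m.astype(np.uint8),cv2.RETR_EXTERNAL,cv2.CHAIN_APPROX_NONE)
    for k in cs:
        a=cv2.contourArea(k)
        if lo<a<hi:
            w=onplane(c,k[:,0,:],z)[:,:2]
            r=cv2.minAreaRect((w*1000).astype(np.float32)); M=cv2.moments(k); 
            ctr=onplane(c,[[M["m10"]/M["m00"],M["m01"]/M["m00"]]],z)[0]
            print(name,"px",k[:,0].mean(0).round(),"area",a,"rect",np.round(r[0],1),np.round(r[1],1),round(r[2],1),"cm",(ctr[:2]*1000).round(1))
s,v=hsv[...,1].astype(int),hsv[...,2].astype(int)
roi=np.zeros(v.shape,bool); roi[145:262,200:335]=1
print("V at housing,rail,plate,bench",v[202,267],v[205,290],v[230,270],v[170,180])
blobs((v>170)&(s<60)&roi,0.055,300,3000,"housing")
blobs((v>135)&(s<60)&roi,0.045,100,3000,"railish")
dark=(v<110)&roi
blobs(dark,0.015,2000,20000,"plate")
blobs((s>100)&(hsv[...,0]<30)&roi,0.035,30,400,"spacer")
blobs((v>170)&(np.arange(512)<160)[None]&(np.arange(384)>190)[:,None],0.016,30,800,"gauge")
W=topworld(c,d)
for n,u in dict(housing=(279,207),plate=(270,245),rail=(262,166),bench=(350,250)).items(): print(n,W[u[1],u[0]].round(3), d[u[1],u[0]])
E
python3 m.py; python3 - <<'E'
import cv2
p=cv2.imread("pics/top.png")
import numpy as np
z=np.load("top.npz")["p"][145:260,200:340,::-1]
cv2.imwrite("pics/crop1.png",cv2.resize(z,None,fx=5,fy=5,interpolation=cv2.INTER_CUBIC))
E
```

```text
V at housing,rail,plate,bench 150 167 97 142
housing px [279. 215.] area 646.0 rect [502.1 -30.6] [83.1 96. ] 0.1 cm [501.6 -29.9]
plate px [268. 207.] area 8066.5 rect [523.8   2. ] [256.  358.7] 8.3 cm [519.9   1.9]
spacer px [228. 243.] area 109.0 rect [411.8 134.5] [38.6 35.5] 0.4 cm [411.4 134.6]
gauge px [136. 216.] area 157.5 rect [498.4 436.4] [45.9 46.1] 0.2 cm [497.5 435.7]
housing [ 0.528 -0.031  0.051] 1.3663234
plate [ 0.405 -0.004  0.016] 1.3932738
rail [0.661 0.024 0.048] 1.3788214
bench [ 0.389 -0.269  0.002] 1.4071212
```

View pics/crop1.png

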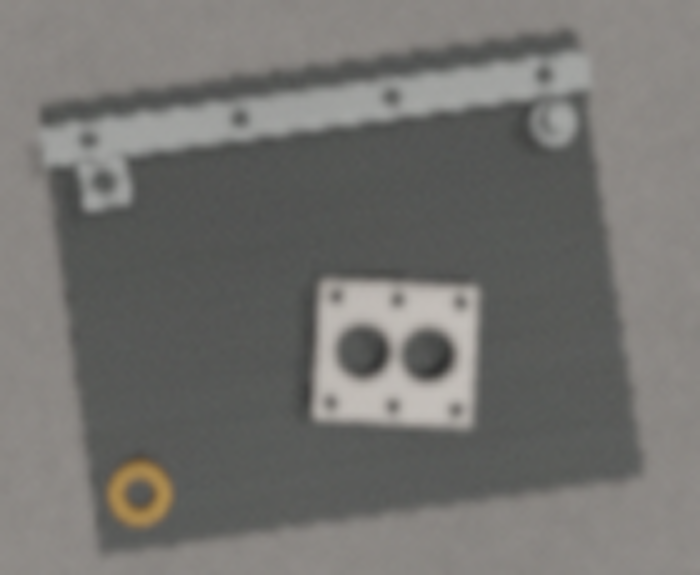

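The crop shows the rail's inner edge from (44,168) to (592,97) and the stop's bolt at (105,182). The housing's corners are near (320,278), (481,286), (474,430) and (313,420), the pinion's top is at (553,122) and the spacer is at (139,494). I'll convert these to world coordinates.

```bash
python3 - <<'E'
from h import *
c=camera_params("top")
f=lambda q,z:(onplane(c,(np.array(q)+.5)/5+[199.5,144.5],z)[:,:2]*1000).round(1)
def yaw(a,b): d=a-b; return np.degrees(np.arctan2(-d[0],d[1])).round(2)
R=f([(44,168),(592,97)],.045);P=f([(100,552),(640,478)],.015)
H=f([(320,278),(481,286),(474,430),(313,420)],.055)
print("rail",R,yaw(*R),"plate",P,yaw(*P),"len",np.linalg.norm(R[0]-R[1]))
print("housing",H,H.mean(0),yaw(H[0],H[1]),yaw(H[3],H[2]),np.linalg.norm(np.roll(H,1,0)-H,axis=1))
print("stop",f([(105,182)],.066),"pinion",f([(553,122)],.065),"spacer",f([(139,494)],.035))
th=np.radians((yaw(*R)+yaw(*P))/2); ex=np.array([np.cos(th),np.sin(th)]);ey=np.array([-ex[1],ex[0]])
O=P.mean(0)+150*ex; O2=R.mean(0)-105*ex
print("th",np.degrees(th),"O",O,O2)
for n,q in dict(h=H.mean(0),stop=f([(105,182)],.066)[0],pin=f([(553,122)],.065)[0],sp=f([(139,494)],.035)[0]).items():print(n,(ex@(q-O2)).round(1),(ey@(q-O2)).round(1))
E
```

```text
rail [[ 620.6  197.3]
 [ 668.3 -158.1]] 7.64 plate [[ 371.9  161.1]
 [ 421.  -192.5]] 7.91 len 358.58673985522665
housing [[549.3  18.8]
 [544.5 -84.4]
 [452.5 -79.6]
 [458.5  23.1]] [501.2   -30.525] -2.66 -3.34 [ 90.90176016 103.3115676   92.12513229 102.87511847]
stop [[609.4 156.2]] pinion [[ 649.1 -129.8]] spacer [[410.5 134.8]]
th 7.7749999999999995 O [545.07104449   4.59248963] [540.41526886   5.39525726]
h -43.7 -30.3
stop 88.8 140.1
pin 89.4 -148.7
sp -111.2 145.8
```

Call:
apply_moves(rows=[{"x":-55,"y":-35,"rz":-1,"claw":138},{"x":-110,"y":-72,"rz":-2,"claw":138},{"x":-165,"y":-110,"rz":-3,"claw":138},{"x":-220,"y":-145,"rz":-4,"claw":138},{"x":-270,"y":-181,"rz":-4.5,"claw":138},{"x":-290,"y":-240,"rz":-4.5,"claw":138},{"x":-313,"y":-298,"rz":-4.5,"claw":138},{"x":-335,"y":-355,"rz":-4.5,"claw":138},{"x":-358,"y":-410,"rz":-4.5,"claw":138},{"x":-380,"y":-460,"rz":-4.5,"claw":138}])

```text
validation failed for argument at $.ro...
```

Call:
apply_moves(rows=[{"z":0,"claw":138},{"z":0,"claw":138}])

```text
validation failed for argument at $.ro...
```

```bash
cat > s.py <<'E'
from h import *
import sys
th=np.radians(7.8);ex=np.array([np.cos(th),np.sin(th)]);ey=np.array([-ex[1],ex[0]]);O=np.array([542,5.])
s=read_state();R=s["tcp_rot"];p=s["position"]*1000
q=p[:2]-O
print("t",s["time_s"],"p",p.round(1),"plate",(ex@q).round(1),(ey@q).round(1),"yaw y",np.degrees(np.arctan2(-R[0,1],R[1,1])).round(2),"tilt",R[:,2].round(3),"F plate",(ex@s["force"][:2]).round(1),(ey@s["force"][:2]).round(1),s["force"].round(1),"open",s["opening"],"j",s["joint_positions"].round(0))
if len(sys.argv)>1:
    a=np.float64(sys.argv[1:4]); t=np.r_[O+ex*a[0]+ey*a[1],a[2]]; print("shift",(R.T@(t-p)).round(1))
E
python3 s.py -124 -22 50
```

```text
t 0.15 p [205.1 589.8 246.8] plate -254.4 625.2 yaw y -19.18 tilt [-0.001 -0.001 -1.   ] F plate 0.5 0.5 [ 0.4  0.6 -0.4] open 0.9987134921304017 j [ 61.  30.  82.  -0.  68. -10.]
shift [-409.9 -517.2  197.5]
```

Call:
apply_moves(rows=[{"x":-55,"y":-35,"z":0,"rx":0,"ry":0,"rz":-1,"claw":138},{"x":-110,"y":-72,"z":0,"rx":0,"ry":0,"rz":-2,"claw":138},{"x":-165,"y":-110,"z":0,"rx":0,"ry":0,"rz":-3,"claw":138},{"x":-220,"y":-145,"z":0,"rx":0,"ry":0,"rz":-4,"claw":138},{"x":-270,"y":-181,"z":0,"rx":0,"ry":0,"rz":-4.5,"claw":138},{"x":-290,"y":-240,"z":0,"rx":0,"ry":0,"rz":-4.5,"claw":138},{"x":-313,"y":-298,"z":0,"rx":0,"ry":0,"rz":-4.5,"claw":138},{"x":-335,"y":-355,"z":0,"rx":0,"ry":0,"rz":-4.5,"claw":138},{"x":-358,"y":-410,"z":0,"rx":0,"ry":0,"rz":-4.5,"claw":138},{"x":-380,"y":-460,"z":0,"rx":0,"ry":0,"rz":-4.5,"claw":138}])

```text
time_s: 1.4
position: [0.4129, 0.029, 0.2476]
tcp_rot: [[-0.991, -0.136, 0.001], [-0.136, 0.991, -0.0], [-0.001, -0.0, -1.0]]
force: [0.5, 1.1, 0.0]
opening: 0.457
grasp_force: 0.0
```

```bash
python3 s.py -124 -22 120
```

```text
t 1.4 p [412.9  29.  247.6] plate -124.6 41.3 yaw y 7.82 tilt [ 0.001 -0.    -1.   ] F plate 0.6 1.0 [0.5 1.1 0. ] open 0.457432173196372 j [ -12.   14.  111.    0.   55. -109.]
shift [ -0.6 -63.3 127.7]
```

Call:
apply_moves(rows=[{"x":0,"y":-50,"z":20,"rx":0,"ry":0,"rz":0,"claw":138},{"x":0,"y":-63,"z":70,"rx":0,"ry":0,"rz":0,"claw":138},{"x":0,"y":-63,"z":120,"rx":0,"ry":0,"rz":0,"claw":138},{"x":0,"y":-63,"z":160,"rx":0,"ry":0,"rz":0,"claw":138},{"x":0,"y":-63,"z":185,"rx":0,"ry":0,"rz":0,"claw":138},{"x":0,"y":-63,"z":197,"rx":0,"ry":0,"rz":0,"claw":138},{"x":0,"y":-63,"z":197,"rx":0,"ry":0,"rz":0,"claw":138}])

```text
time_s: 2.28
position: [0.4215, -0.0314, 0.0502]
tcp_rot: [[-0.991, -0.136, -0.001], [-0.136, 0.991, 0.0], [0.001, 0.001, -1.0]]
force: [-0.8, 0.2, -0.1]
opening: 0.457
grasp_force: 0.0
```

```bash
python3 s.py -100 -22 50; python3 - <<'E'
from h import *
p,d=capture("wrist"); cv2.imwrite("pics/w1.png",p[:,:,::-1])
E
```

```text
t 2.275 p [421.5 -31.4  50.2] plate -124.3 -19.7 yaw y 7.82 tilt [-0.001  0.    -1.   ] F plate -0.7 0.3 [-0.8  0.2 -0.1] open 0.45685775551455876 j [ -19.   38.  119.    0.   23. -117.]
shift [-24.3  -2.3   0.1]
```

View pics/w1.png

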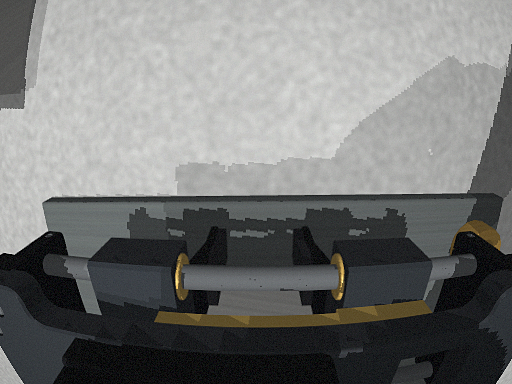

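The wrist view shows the plate's near edge and both fingers clear in front of the housing. It doesn't show the housing's contact face. I'll push slowly towards the rail.

Call:
apply_moves(rows=[{"x":-10,"y":0,"z":0,"rx":0,"ry":0,"rz":0,"claw":138},{"x":-18,"y":0,"z":0,"rx":0,"ry":0,"rz":0,"claw":138},{"x":-26,"y":0,"z":0,"rx":0,"ry":0,"rz":0,"claw":138},{"x":-34,"y":0,"z":0,"rx":0,"ry":0,"rz":0,"claw":138},{"x":-42,"y":0,"z":0,"rx":0,"ry":0,"rz":0,"claw":138},{"x":-50,"y":0,"z":0,"rx":0,"ry":0,"rz":0,"claw":138},{"x":-60,"y":0,"z":0,"rx":0,"ry":0,"rz":0,"claw":138},{"x":-70,"y":0,"z":0,"rx":0,"ry":0,"rz":0,"claw":138},{"x":-80,"y":0,"z":0,"rx":0,"ry":0,"rz":0,"claw":138},{"x":-90,"y":0,"z":0,"rx":0,"ry":0,"rz":0,"claw":138}])

```text
time_s: 3.58
position: [0.5114, -0.019, 0.0504]
tcp_rot: [[-0.991, -0.136, -0.0], [-0.136, 0.991, 0.0], [0.0, 0.0, -1.0]]
force: [-1.1, 0.1, 0.2]
opening: 0.463
grasp_force: 1.1
```

```bash
python3 s.py; python3 - <<'E'
from h import *
p,d=capture("top"); cv2.imwrite("pics/t2.png",cv2.resize(p[135:260,190:340,::-1],None,fx=4.8,fy=4.8,interpolation=cv2.INTER_CUBIC))
E
```

```text
t 3.575 p [511.4 -19.   50.4] plate -33.6 -19.7 yaw y 7.83 tilt [-0.  0. -1.] F plate -1.1 0.3 [-1.1  0.1  0.2] open 0.4625968162892925 j [ -15.   40.  106.    0.   33. -112.]
```

View pics/t2.png

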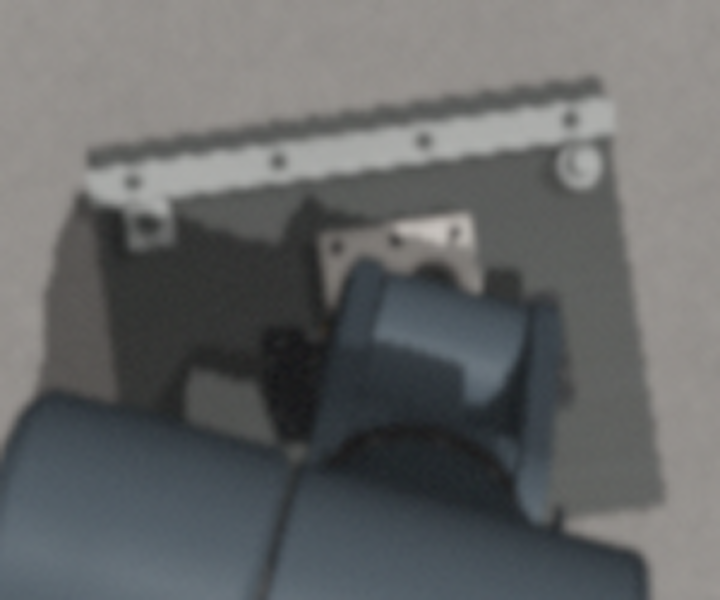

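The housing is now parallel to the rail, with its front edge from (320,235) to (470,213) and about 40 mm still to go. I'll keep pushing.

Call:
apply_moves(rows=[{"x":-8,"y":0,"z":0,"rx":0,"ry":0,"rz":0,"claw":138},{"x":-16,"y":0,"z":0,"rx":0,"ry":0,"rz":0,"claw":138},{"x":-24,"y":0,"z":0,"rx":0,"ry":0,"rz":0,"claw":138},{"x":-30,"y":0,"z":0,"rx":0,"ry":0,"rz":0,"claw":138},{"x":-34,"y":0,"z":0,"rx":0,"ry":0,"rz":0,"claw":138},{"x":-36,"y":0,"z":0,"rx":0,"ry":0,"rz":0,"claw":138},{"x":-38,"y":0,"z":0,"rx":0,"ry":0,"rz":0,"claw":138}])

```text
time_s: 4.5
position: [0.5483, -0.014, 0.0506]
tcp_rot: [[-0.991, -0.136, -0.001], [-0.136, 0.991, 0.0], [0.001, 0.0, -1.0]]
force: [-2.3, 0.4, 0.8]
opening: 0.456
grasp_force: 1.2
```

```bash
python3 s.py
```

```text
t 4.5 p [548.3 -14.   50.6] plate 3.6 -19.7 yaw y 7.82 tilt [-0.001  0.    -1.   ] F plate -2.2 0.7 [-2.3  0.4  0.8] open 0.4564077483309565 j [ -13.   42.  101.   -0.   37. -111.]
```

Call:
apply_moves(rows=[{"x":-1.5,"y":0,"z":0,"rx":0,"ry":0,"rz":0,"claw":138},{"x":-3,"y":0,"z":0,"rx":0,"ry":0,"rz":0,"claw":138},{"x":-3,"y":0,"z":0,"rx":0,"ry":0,"rz":0,"claw":138}])

```text
time_s: 4.88
position: [0.5517, -0.0136, 0.0506]
tcp_rot: [[-0.991, -0.136, 0.001], [-0.136, 0.991, -0.0], [-0.001, -0.0, -1.0]]
force: [-1.8, -0.3, 0.0]
opening: 0.458
grasp_force: 0.8
```

Call:
apply_moves(rows=[{"x":-1,"y":0,"z":0,"rx":0,"ry":0,"rz":0,"claw":138},{"x":-2,"y":0,"z":0,"rx":0,"ry":0,"rz":0,"claw":138},{"x":-2,"y":0,"z":0,"rx":0,"ry":0,"rz":0,"claw":138}])

```text
time_s: 5.25
position: [0.5525, -0.0134, 0.0505]
tcp_rot: [[-0.991, -0.136, -0.002], [-0.136, 0.991, 0.0], [0.002, 0.0, -1.0]]
force: [-4.6, -2.4, 2.5]
opening: 0.46
grasp_force: 2.5
```

Call:
apply_moves(rows=[{"x":-1,"y":0,"z":0,"rx":0,"ry":0,"rz":0,"claw":138},{"x":-1.5,"y":0,"z":0,"rx":0,"ry":0,"rz":0,"claw":138},{"x":-1.5,"y":0,"z":0,"rx":0,"ry":0,"rz":0,"claw":138}])

```text
time_s: 5.62
position: [0.5525, -0.0132, 0.0503]
tcp_rot: [[-0.991, -0.137, -0.005], [-0.137, 0.991, 0.0], [0.005, 0.001, -1.0]]
force: [-7.3, -3.2, 3.2]
opening: 0.458
grasp_force: 3.7
```

```bash
python3 s.py
```

```text
t 5.625 p [552.5 -13.2  50.3] plate 8.0 -19.5 yaw y 7.85 tilt [-0.005  0.    -1.   ] F plate -7.6 -2.2 [-7.3 -3.2  3.2] open 0.45838225636048585 j [ -13.   42.  100.   -0.   38. -111.]
```

Call:
apply_moves(rows=[{"x":15,"y":0,"z":0,"rx":0,"ry":0,"rz":0,"claw":138},{"x":30,"y":0,"z":0,"rx":0,"ry":0,"rz":0,"claw":138},{"x":30,"y":0,"z":-50,"rx":0,"ry":0,"rz":0,"claw":138},{"x":30,"y":-10,"z":-100,"rx":0,"ry":0,"rz":0,"claw":200},{"x":0,"y":-50,"z":-110,"rx":0,"ry":0,"rz":0,"claw":255},{"x":-25,"y":-93,"z":-110,"rx":0,"ry":0,"rz":0,"claw":255},{"x":-50,"y":-93,"z":-110,"rx":0,"ry":0,"rz":0,"claw":255},{"x":-50,"y":-93,"z":-110,"rx":0,"ry":0,"rz":0,"claw":255},{"x":-50,"y":-93,"z":-110,"rx":0,"ry":0,"rz":0,"claw":255}])

```text
time_s: 6.75
position: [0.6165, -0.0979, 0.1603]
tcp_rot: [[-0.991, -0.137, -0.0], [-0.137, 0.991, 0.0], [0.0, 0.0, -1.0]]
force: [0.1, -0.3, 0.2]
opening: 0.008
grasp_force: 0.0
```

```bash
python3 s.py 59 -112 50; python3 - <<'E'
from h import *
p,d=capture("top"); cv2.imwrite("pics/t3.png",cv2.resize(p[135:260,190:340,::-1],None,fx=4.8,fy=4.8,interpolation=cv2.INTER_CUBIC))
p,d=capture("scene"); cv2.imwrite("pics/s3.png",cv2.resize(p[140:300,140:340,::-1],None,fx=4,fy=3.75,interpolation=cv2.INTER_CUBIC))
E
```

```text
t 6.75 p [616.5 -97.9 160.3] plate 59.8 -112.1 yaw y 7.85 tilt [-0.  0. -1.] F plate 0.1 -0.3 [ 0.1 -0.3  0.2] open 0.007827665675127573 j [ -19.   36.   87.    0.   57. -117.]
shift [  0.8   0.  110.3]
```

View pics/s3.png

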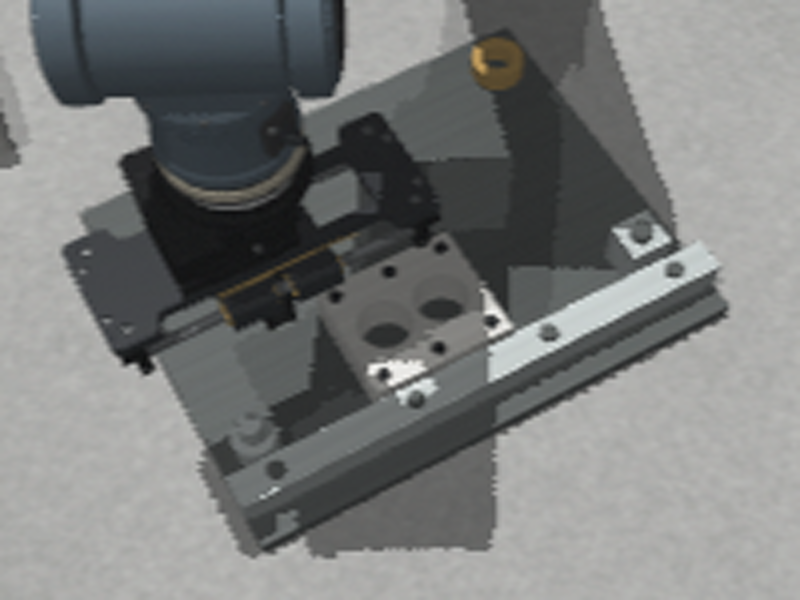

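The housing lies flush along the rail. Its -y end edge runs about (320,315) to (372,400) in the crop, the pinion at (253,430) is undisturbed, and the hand is above the gap. I'll check the end position and then descend.

```bash
python3 - <<'E'
from h import *
c=camera_params("scene");th=np.radians(7.8);ex=np.array([np.cos(th),np.sin(th)]);ey=np.array([-ex[1],ex[0]]);O=np.array([542,5.])
def f(q,z):
    w=onplane(c,np.array(q)/[4,3.75]+[140,140],z)[:,:2]*1000-O; return np.c_[w@ex,w@ey].round(1)
print("housing",f([(320,315),(372,400),(510,325),(445,233)],.055),"pin",f([(253,422)],.065),"stop bolt",f([(641,230)],.066))
E
```

```text
housing [[ 39.6 -77.5]
 [112.4 -77.5]
 [107.5  26.9]
 [ 22.7  25.9]] pin [[  93.6 -150.5]] stop bolt [[ 90.7 138.5]]
```

Call:
apply_moves(rows=[{"x":0,"y":0,"z":40,"rx":0,"ry":0,"rz":0,"claw":255},{"x":0,"y":0,"z":75,"rx":0,"ry":0,"rz":0,"claw":255},{"x":0,"y":0,"z":100,"rx":0,"ry":0,"rz":0,"claw":255},{"x":0,"y":0,"z":110,"rx":0,"ry":0,"rz":0,"claw":255},{"x":0,"y":5,"z":110,"rx":0,"ry":0,"rz":0,"claw":255},{"x":0,"y":12,"z":110,"rx":0,"ry":0,"rz":0,"claw":255},{"x":0,"y":18,"z":110,"rx":0,"ry":0,"rz":0,"claw":255},{"x":0,"y":25,"z":110,"rx":0,"ry":0,"rz":0,"claw":255},{"x":0,"y":32,"z":110,"rx":0,"ry":0,"rz":0,"claw":255}])

```text
time_s: 7.98
position: [0.6132, -0.0668, 0.0511]
tcp_rot: [[-0.991, -0.137, 0.001], [-0.137, 0.991, -0.001], [-0.001, -0.002, -1.0]]
force: [0.1, -3.4, 1.7]
opening: 0.004
grasp_force: 1.4
```

Call:
apply_moves(rows=[{"x":0,"y":8,"z":0,"rx":0,"ry":0,"rz":0,"claw":255},{"x":0,"y":16,"z":0,"rx":0,"ry":0,"rz":0,"claw":255},{"x":0,"y":24,"z":0,"rx":0,"ry":0,"rz":0,"claw":255},{"x":0,"y":32,"z":0,"rx":0,"ry":0,"rz":0,"claw":255},{"x":0,"y":40,"z":0,"rx":0,"ry":0,"rz":0,"claw":255},{"x":0,"y":48,"z":0,"rx":0,"ry":0,"rz":0,"claw":255},{"x":0,"y":56,"z":0,"rx":0,"ry":0,"rz":0,"claw":255},{"x":0,"y":64,"z":0,"rx":0,"ry":0,"rz":0,"claw":255},{"x":0,"y":72,"z":0,"rx":0,"ry":0,"rz":0,"claw":255}])

```text
time_s: 9.1
position: [0.6028, 0.0051, 0.0505]
tcp_rot: [[-0.991, -0.136, -0.0], [-0.136, 0.991, 0.0], [0.0, 0.0, -1.0]]
force: [0.5, -2.9, 3.3]
opening: 0.007
grasp_force: 1.9
```

```bash
python3 s.py; python3 - <<'E'
from h import *
p,d=capture("scene"); cv2.imwrite("pics/s4.png",cv2.resize(p[140:300,140:340,::-1],None,fx=4,fy=3.75,interpolation=cv2.INTER_CUBIC))
E
```

```text
t 9.1 p [602.8   5.1  50.5] plate 60.2 -8.2 yaw y 7.82 tilt [-0.  0. -1.] F plate 0.1 -3.0 [ 0.5 -2.9  3.3] open 0.0070875381194935045 j [ -10.   44.   93.   -0.   43. -108.]
```

View pics/s4.png

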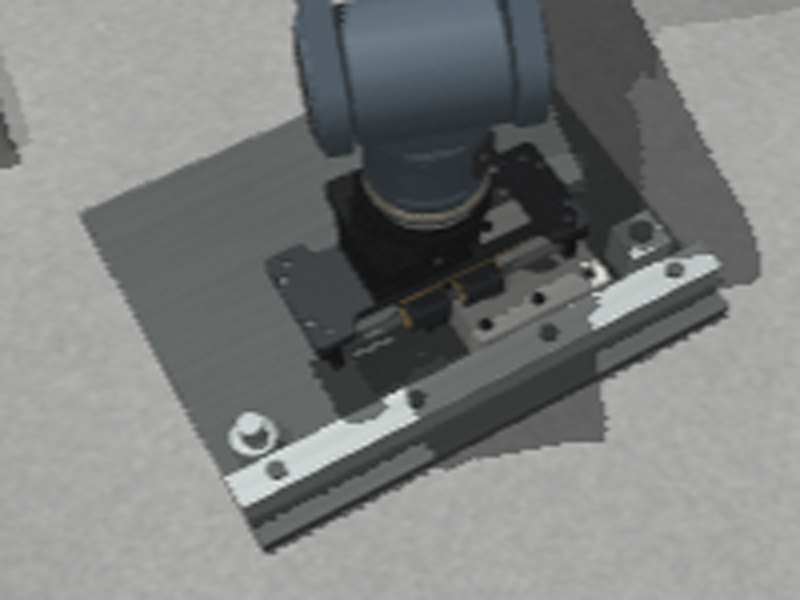

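The housing is sliding along the rail, with its +y corner at about (608,275), short of the stop at (640,235). I'll close the rest slowly.

Call:
apply_moves(rows=[{"x":0,"y":5,"z":0,"rx":0,"ry":0,"rz":0,"claw":255},{"x":0,"y":9,"z":0,"rx":0,"ry":0,"rz":0,"claw":255},{"x":0,"y":11,"z":0,"rx":0,"ry":0,"rz":0,"claw":255},{"x":0,"y":12.5,"z":0,"rx":0,"ry":0,"rz":0,"claw":255},{"x":0,"y":14,"z":0,"rx":0,"ry":0,"rz":0,"claw":255}])

```text
time_s: 9.78
position: [0.6008, 0.0184, 0.0504]
tcp_rot: [[-0.991, -0.136, -0.001], [-0.136, 0.991, 0.0], [0.0, 0.0, -1.0]]
force: [0.3, -2.2, 0.2]
opening: 0.008
grasp_force: 1.4
```

Call:
apply_moves(rows=[{"x":0,"y":1,"z":0,"rx":0,"ry":0,"rz":0,"claw":255},{"x":0,"y":2,"z":0,"rx":0,"ry":0,"rz":0,"claw":255},{"x":0,"y":2,"z":0,"rx":0,"ry":0,"rz":0,"claw":255}])

```text
time_s: 10.15
position: [0.6005, 0.0206, 0.0504]
tcp_rot: [[-0.991, -0.136, -0.001], [-0.136, 0.991, 0.0], [0.001, 0.0, -1.0]]
force: [-0.8, -2.3, -0.1]
opening: 0.009
grasp_force: 1.0
```

Call:
apply_moves(rows=[{"x":0,"y":1,"z":0,"rx":0,"ry":0,"rz":0,"claw":255},{"x":0,"y":2,"z":0,"rx":0,"ry":0,"rz":0,"claw":255},{"x":0,"y":2,"z":0,"rx":0,"ry":0,"rz":0,"claw":255}])

```text
time_s: 10.52
position: [0.6003, 0.0226, 0.0505]
tcp_rot: [[-0.991, -0.136, -0.0], [-0.136, 0.991, 0.0], [0.0, 0.0, -1.0]]
force: [-1.2, -1.4, 0.2]
opening: 0.007
grasp_force: 0.7
```

Call:
apply_moves(rows=[{"x":0,"y":1,"z":0,"rx":0,"ry":0,"rz":0,"claw":255},{"x":0,"y":2,"z":0,"rx":0,"ry":0,"rz":0,"claw":255},{"x":0,"y":2,"z":0,"rx":0,"ry":0,"rz":0,"claw":255}])

```text
time_s: 10.9
position: [0.6001, 0.0245, 0.0506]
tcp_rot: [[-0.991, -0.136, -0.0], [-0.136, 0.991, 0.0], [0.0, 0.0, -1.0]]
force: [-1.0, -0.9, 0.7]
opening: 0.01
grasp_force: 0.9
```

Call:
apply_moves(rows=[{"x":0,"y":1,"z":0,"rx":0,"ry":0,"rz":0,"claw":255},{"x":0,"y":2,"z":0,"rx":0,"ry":0,"rz":0,"claw":255},{"x":0,"y":2,"z":0,"rx":0,"ry":0,"rz":0,"claw":255}])

```text
time_s: 11.28
position: [0.5999, 0.0261, 0.0506]
tcp_rot: [[-0.991, -0.136, -0.0], [-0.136, 0.991, -0.0], [0.0, -0.0, -1.0]]
force: [-0.5, -4.2, -0.3]
opening: 0.003
grasp_force: 1.9
```

```bash
python3 s.py
```

```text
t 11.275 p [599.9  26.1  50.6] plate 60.2 13.0 yaw y 7.83 tilt [-0. -0. -1.] F plate -1.1 -4.1 [-0.5 -4.2 -0.3] open 0.003499356727336434 j [  -8.   44.   93.   -0.   43. -106.]
```

Contact is beginning, so I'll press a little more.

Call:
apply_moves(rows=[{"x":0,"y":1,"z":0,"rx":0,"ry":0,"rz":0,"claw":255},{"x":0,"y":2,"z":0,"rx":0,"ry":0,"rz":0,"claw":255},{"x":0,"y":2,"z":0,"rx":0,"ry":0,"rz":0,"claw":255}])

```text
time_s: 11.65
position: [0.5999, 0.0263, 0.0506]
tcp_rot: [[-0.991, -0.137, 0.0], [-0.137, 0.991, -0.003], [0.0, -0.003, -1.0]]
force: [-0.5, -9.9, -1.0]
opening: -0.0
grasp_force: 4.7
```

Call:
apply_moves(rows=[{"x":0,"y":1,"z":0,"rx":0,"ry":0,"rz":0,"claw":255},{"x":0,"y":1,"z":0,"rx":0,"ry":0,"rz":0,"claw":255}])

```text
time_s: 11.9
position: [0.5999, 0.0264, 0.0506]
tcp_rot: [[-0.99, -0.138, 0.0], [-0.138, 0.99, -0.004], [0.0, -0.004, -1.0]]
force: [-1.7, -11.6, -0.7]
opening: 0.008
grasp_force: 6.1
```

```bash
python3 s.py
```

```text
t 11.9 p [599.9  26.4  50.6] plate 60.3 13.3 yaw y 7.91 tilt [ 0.    -0.004 -1.   ] F plate -3.3 -11.2 [ -1.7 -11.6  -0.7] open 0.008055100132713407 j [  -8.   44.   93.   -0.   43. -106.]
```

Call:
apply_moves(rows=[{"x":0,"y":-12,"z":0,"rx":0,"ry":0,"rz":0,"claw":255},{"x":0,"y":-28,"z":0,"rx":0,"ry":0,"rz":0,"claw":255},{"x":0,"y":-28,"z":-50,"rx":0,"ry":0,"rz":0,"claw":255},{"x":0,"y":-28,"z":-100,"rx":0,"ry":0,"rz":0,"claw":200},{"x":40,"y":10,"z":-100,"rx":0,"ry":0,"rz":0,"claw":138},{"x":85,"y":45,"z":-100,"rx":0,"ry":0,"rz":0,"claw":138},{"x":85,"y":62,"z":-80,"rx":0,"ry":0,"rz":0,"claw":138},{"x":85,"y":62,"z":-35,"rx":0,"ry":0,"rz":0,"claw":138},{"x":85,"y":62,"z":-5,"rx":0,"ry":0,"rz":0,"claw":138},{"x":85,"y":62,"z":0,"rx":0,"ry":0,"rz":0,"claw":138}])

```text
time_s: 13.15
position: [0.506, 0.0792, 0.049]
tcp_rot: [[-0.991, -0.135, -0.003], [-0.135, 0.991, 0.001], [0.003, 0.001, -1.0]]
force: [-0.5, -0.1, -0.3]
opening: 0.455
grasp_force: 0.0
```

```bash
python3 s.py 6 78 50
```

```text
t 13.15 p [506.   79.2  49. ] plate -25.6 78.4 yaw y 7.79 tilt [-0.003  0.001 -1.   ] F plate -0.5 0.0 [-0.5 -0.1 -0.3] open 0.45493166273671054 j [  -4.   41.  106.    0.   33. -101.]
shift [-31.6  -0.4  -1.1]
```

Call:
apply_moves(rows=[{"x":-10,"y":0,"z":0,"rx":0,"ry":0,"rz":0,"claw":138},{"x":-18,"y":0,"z":0,"rx":0,"ry":0,"rz":0,"claw":138},{"x":-24,"y":0,"z":0,"rx":0,"ry":0,"rz":0,"claw":138},{"x":-28,"y":0,"z":0,"rx":0,"ry":0,"rz":0,"claw":138},{"x":-30,"y":0,"z":0,"rx":0,"ry":0,"rz":0,"claw":138},{"x":-32,"y":0,"z":0,"rx":0,"ry":0,"rz":0,"claw":138},{"x":-33,"y":0,"z":0,"rx":0,"ry":0,"rz":0,"claw":138},{"x":-34,"y":0,"z":0,"rx":0,"ry":0,"rz":0,"claw":138}])

```text
time_s: 14.15
position: [0.5384, 0.0838, 0.0502]
tcp_rot: [[-0.991, -0.137, -0.005], [-0.137, 0.991, -0.0], [0.005, 0.0, -1.0]]
force: [-5.1, -0.6, 2.8]
opening: 0.459
grasp_force: 2.5
```

Call:
apply_moves(rows=[{"x":-1,"y":0,"z":0,"rx":0,"ry":0,"rz":0,"claw":138},{"x":-2,"y":0,"z":0,"rx":0,"ry":0,"rz":0,"claw":138},{"x":-2,"y":0,"z":0,"rx":0,"ry":0,"rz":0,"claw":138}])

```text
time_s: 14.52
position: [0.5385, 0.0839, 0.05]
tcp_rot: [[-0.99, -0.137, -0.009], [-0.137, 0.991, -0.0], [0.009, 0.001, -1.0]]
force: [-7.3, -1.8, 3.8]
opening: 0.459
grasp_force: 3.7
```

```bash
python3 s.py
```

```text
t 14.525 p [538.5  83.9  50. ] plate 7.2 78.7 yaw y 7.89 tilt [-0.009 -0.    -1.   ] F plate -7.5 -0.8 [-7.3 -1.8  3.8] open 0.4590029593954795 j [  -3.   42.  101.   -0.   37. -101.]
```

Call:
apply_moves(rows=[{"x":12,"y":0,"z":0,"rx":0,"ry":0,"rz":0,"claw":138},{"x":35,"y":0,"z":0,"rx":0,"ry":0,"rz":0,"claw":138},{"x":35,"y":0,"z":-50,"rx":0,"ry":0,"rz":0,"claw":138},{"x":35,"y":0,"z":-105,"rx":0,"ry":0,"rz":0,"claw":138},{"x":35,"y":0,"z":-160,"rx":0,"ry":0,"rz":0,"claw":138},{"x":70,"y":-50,"z":-180,"rx":0,"ry":0,"rz":0,"claw":138},{"x":90,"y":-100,"z":-180,"rx":0,"ry":0,"rz":0,"claw":138},{"x":90,"y":-160,"z":-180,"rx":0,"ry":0,"rz":0,"claw":138},{"x":90,"y":-220,"z":-180,"rx":0,"ry":0,"rz":0,"claw":138},{"x":90,"y":-220,"z":-180,"rx":0,"ry":0,"rz":0,"claw":138}])

```text
time_s: 15.78
position: [0.4853, -0.151, 0.2311]
tcp_rot: [[-0.992, -0.13, 0.005], [-0.13, 0.992, -0.003], [-0.005, -0.004, -1.0]]
force: [-0.3, 0.9, -0.5]
opening: 0.464
grasp_force: 0.0
```

```bash
python3 s.py; python3 - <<'E'
from h import *
p,d=capture("scene"); a=cv2.resize(p[155:265,230:340,::-1],(400,400),interpolation=cv2.INTER_CUBIC)
p,d=capture("top"); b=cv2.resize(p[145:225,200:280,::-1],(400,400),interpolation=cv2.INTER_CUBIC)
cv2.imwrite("pics/f.png",np.hstack([a,b]))
E
```

```text
t 15.775 p [ 485.3 -151.   231.1] plate -77.4 -146.9 yaw y 7.46 tilt [ 0.005 -0.003 -1.   ] F plate -0.2 0.9 [-0.3  0.9 -0.5] open 0.46423513170204983 j [ -30.   22.  100.   -0.   57. -127.]
```

View pics/f.png

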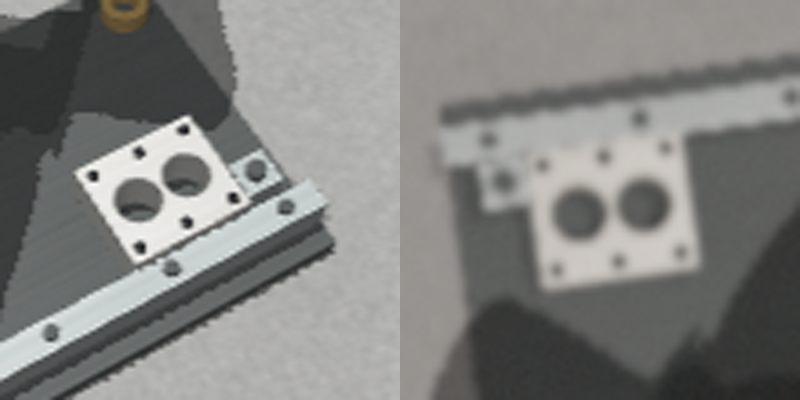

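Both views show the housing flush along the rail (left view from (135,262) to (248,203)) and against the stop at (245,180), with the spacer undisturbed and the hand clear.

Call:
apply_moves(rows=[{"x":0,"y":0,"z":0,"rx":0,"ry":0,"rz":0,"claw":138},{"x":0,"y":0,"z":0,"rx":0,"ry":0,"rz":0,"claw":138}])

```text
time_s: 16.12
position: [0.4831, -0.1447, 0.2305]
tcp_rot: [[-0.99, -0.138, -0.0], [-0.138, 0.99, 0.0], [0.0, 0.0, -1.0]]
force: [0.4, 0.4, 1.0]
opening: 0.459
grasp_force: 0.0
```

```bash
python3 -c "
from rig import *
print(hand_in())"
```

```text
the job is handed in; nothing more can be done
None
```

I pushed the housing flat against the rail and up against the stop, moved the hand clear, and handed the job in at about 16 s; the final pictures show no visible gap at either face, but `hand_in()` returned no verdict.

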